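Nest the clean measuring cups in the dock and swing the drip shield back over them

ROBOT

A 6-joint arm with a two-finger parallel gripper is mounted at the origin on the work surface. World frame = base frame: x ahead of the robot, y to its left, z up, the work surface at z = 0. Lengths are in mm, angles in rad, forces in N, time in s.
With the tool pointing down it reaches from about 325 to 1000 mm from the base axis. Payload 5.1 kg.
Tool frame: the origin (TCP) lies on the mounting face of the last link; the fingertips stand 173 mm ahead of it and the grasp point (between the pads) lies 155 mm ahead of it (manip.grasp_offset is the distance from the TCP to the grasp point, in mm); y points along the fingers, z is the direction in which the jaws open and shut, and the axes are right-handed (so a half turn about y gives the same grasp; the last joint's range is limited). The gripper opens to 85 mm and grips with 20 to 120 N. Pads are 22 mm wide; open, the fingers measure 114 mm over their backs; the gripper's body (76 mm by 85 mm) begins 54 mm behind the grasp point. The pads swing forward as they close: fully open they stand 13 mm farther back than shut.
Start: joints at [-0.083, 0.124, 1.65, -0, 1.367, -0.083], TCP at [649.99, -0.028, 404.722] pointing down, gripper open.
Joint ranges: [-2.61, 2.61], [-1.02, 2.33], [0.03, 2.71], [-1.35, 4.49], [0.32, 2.68], [-2.91, 2.91]. Speed limits (rad/s): [2.57, 2.57, 3.14, 3.14, 3.14, 3.14].

INTERFACE

Orientations are given as a 3x3 rotation matrix whose columns are the frame's x, y, z axes.
In Python, from plant import get_obs, cams, sign_off, manip gives the robot as it stands. The module is installed in compiled form; this text tells all that it offers.
- The arm moves only by the shell command python3 -m creep 'ROWS'. ROWS is JSON, a list of rows, each an object of numbers: "dx", "dy", "dz": the shift along the world's x, y, z in mm; "rx", "ry", "rz": the turn, a rotation vector about the world's x, y, z in rad; "gripper": the finger opening in mm, from 0 to 85.4. A call has 1 to 8 rows; each row shifts and turns the commanded pose from where the row before left it; what a row does not reach is not made up. A row lasts 1/8 s, in which the tool goes at most 62.5 mm and 10.7 degrees, less where a joint would pass 70% of its speed; a pose out of reach is approached as far as the arm can. A call is refused whole if a number of a shift passes 62.5 or a number of a turn 0.188, either way. A call with a gripper value outside its range is refused whole. The fingers move at their own pace and stop on an object; the grip force is fixed at half the most. Time passes only in rows, so rows that do not move let the fingers close. It gives the time, the measured TCP pose, the force and the opening at its end, in the units of the state.
- get_obs(): the state, without advancing time (a new reading comes with each control period).
- cams.grab_frame(name): name is "scene" or "side" or "wrist"; returns a dict with "image" (420x560x3 uint8, red, green, blue), "camera_matrix" (3x3 intrinsics, pixels), "k1" (the pictures are not rectified: a ray, as slopes to the right and down, at radius r is drawn at 1 + k1 r^2 times it, then the intrinsics apply), "rvec" (rotation vector, rad) and "tvec" (3), from world to camera coordinates, as OpenCV has them. Camera axes: x right, y down, z forward; pixel columns grow to the right and rows downward; lengths in mm; the calibration is good to about 2 mm. A picture is of the moment at which its call begins. There is no depth.
- sign_off(): hands the job in, once; it reports no verdict.
Trained networks look in a picture, given as the dict that the camera call returned (one of the last four; its "shot" number tells which), for a name from the list of things; names that differ only in an ending like _2 or _b are one class to them, and where a whole thing is asked for, a point or a joint stands for the part that bears it (a point fixed in the world has none). Each returns a list of dicts, best first, with "conf" (0 to 1); they miss things now and then, are a little off and sometimes report something else, mostly with a low value. They report only what shows in the picture. A call takes as long as a camera call. They do not tell look-alikes from the thing itself.
- cams.masks_of(picture, thing): "region" (420x560 bool, what is visible of it) and "pixel" ([column, row] in pixels, amid what is visible of it).
- cams.landmark_of(picture, thing): "pixel" ([column, row] in pixels: a listed point, or the origin of a listed thing).
The state is a dict: "time_s": time; "joint_pos": joint angles; "joint_vel": joint speeds; "joint_efforts": joint torques, N m; "ee_pos": TCP position; "eef_rot": TCP orientation; "contact_force": force on the tool from outside, world axes, zero at the start; "moment": the same for the moment, N m; "opening": finger opening in mm.
Only numpy, scipy, OpenCV 4.12 (cv2) and the standard library are available. Lean on these libraries where they do the work, as an engineer would, in place of code of your own. Each camera call takes 0.05 s, during which the arm holds its last target. There are 200 camera calls.

TASK

Swing the yellow drip shield clear of the cup dock, then collect every blue measuring cup on the bench and nest them upright one inside another in the steel dock, each fully home on the rim of the one below it. A white cup may already be in the dock, so feel for the top of the pile before letting go. When all the cups are in, swing the shield back so that it is centred over the pile, and leave the other things on the bench alone.

Things in the scene. Friction and masses are not known exactly. Their poses are not given: they have to be found in the camera images.
- cup1: blue tapered plastic cup, mouth up, 50 mm tall, about 100 g, foot weighted; foot 36 mm across, widening evenly to 60 mm at the mouth, wall 2.5 mm; the top 20 mm has a straight collar 60 mm across, with a ledge under it 30 mm above the foot: grasp across the collar. Origin: centre of the underside, z up
- cup2: same as cup1. Nesting: a cup slides into a like one with 2 mm of play round it until its ledge sits on the lower rim; each cup then stands 20 mm above the one below, its whole collar showing
- cup3: same as cup1. Three to five of the five blue cups are there, any of them may be absent
- cup4: another blue tapered cup, the same as cup1
- cup5: another blue tapered cup, the same as cup1
- dock: cup dock, bolted down: red base plate 250 x 100 x 12 mm with a steel cone socket, shaped inside and out as a cup (rim 62 mm above the bench), and 150 mm from it along the dock's +x an upright steel mast, 18 mm thick, 235 mm tall, with the drip shield. Origin: on the socket's axis at bench height, z up
- seat (a point): on the socket's axis, 32 mm above the bench: the underside of a cup that is fully home in the empty socket; the next ones come at 20, 40 .. 100 mm above. In about half of the runs it already holds a white cup, shaped as the blue ones and fully home, which is not reported; leave it in
- shield (a joint): angle of the drip shield's arm about the mast: 0 = centred over the socket, positive = counter-clockwise from above; range -1.9 to 1.9, either way may be used. A stiff friction joint, about 3 N at the knob, that stays where it is left
- knob (a point): middle of the upright round black knob (22 mm thick, 34 mm tall) on the centre of the shield; its foot is 17 mm lower. The shield is a yellow disc 116 mm across, 6 mm thick, underside 212 mm above the bench, on a flat steel arm from the mast, whose axis is 150 mm from the knob's
- shield_hinge (a point): on the mast's axis (the axis of joint shield), at the height of the point knob
- additive: a black bottle with a red cap, 48 mm across, 130 mm tall, standing; origin under its centre. Not part of the job
- grease: a grey jar with a yellow lid, 66 mm across, 60 mm tall, standing; origin under its centre. Not part of the job
- socket: a steel wrench socket standing on end, 28 mm across, 32 mm tall; origin under its centre. Not part of the job
- spray: a spray can, 58 mm across, 170 mm tall, standing; origin under its centre. Not part of the job
- filter: a white oil filter, 72 mm across, 80 mm tall, standing; origin under its centre. Not part of the job
There are look-alikes about, which are no part of the job. Leave any orange look-alike of the cup3 alone. What is shaped like the cup4 but orange is not meant.

How it is judged (in metres and radians):
On the way, in this order (a step that is already met when the one before it is completed fails the run):
1. the shield is swung clear: its knob more than 100 mm from the dock's axis (horizontal distance between knob and seat above 0.1 m), for 0.2 s.
2. every blue cup there is nested in the dock, fully home, upright and let go, with the shield still swung clear (horizontal distance between knob and seat above 0.1 m and horizontal distance between each of cup1, cup2, cup3, cup4, cup5 and seat below 0.012 m and angle between each of cup1, cup2, cup3, cup4, cup5's own z axis and vertical below 0.08 rad and (z of cup1 in the frame of seat between -0.0045 and 0.0045 m or z of cup1 in the frame of seat between 0.0155 and 0.0245 m or z of cup1 in the frame of seat between 0.0355 and 0.0445 m or z of cup1 in the frame of seat between 0.0555 and 0.0645 m or z of cup1 in the frame of seat between 0.0755 and 0.0845 m or z of cup1 in the frame of seat between 0.0955 and 0.1045 m) and (z of cup2 in the frame of seat between -0.0045 and 0.0045 m or z of cup2 in the frame of seat between 0.0155 and 0.0245 m or z of cup2 in the frame of seat between 0.0355 and 0.0445 m or z of cup2 in the frame of seat between 0.0555 and 0.0645 m or z of cup2 in the frame of seat between 0.0755 and 0.0845 m or z of cup2 in the frame of seat between 0.0955 and 0.1045 m) and (z of cup3 in the frame of seat between -0.0045 and 0.0045 m or z of cup3 in the frame of seat between 0.0155 and 0.0245 m or z of cup3 in the frame of seat between 0.0355 and 0.0445 m or z of cup3 in the frame of seat between 0.0555 and 0.0645 m or z of cup3 in the frame of seat between 0.0755 and 0.0845 m or z of cup3 in the frame of seat between 0.0955 and 0.1045 m) and (z of cup4 in the frame of seat between -0.0045 and 0.0045 m or z of cup4 in the frame of seat between 0.0155 and 0.0245 m or z of cup4 in the frame of seat between 0.0355 and 0.0445 m or z of cup4 in the frame of seat between 0.0555 and 0.0645 m or z of cup4 in the frame of seat between 0.0755 and 0.0845 m or z of cup4 in the frame of seat between 0.0955 and 0.1045 m) and (z of cup5 in the frame of seat between -0.0045 and 0.0045 m or z of cup5 in the frame of seat between 0.0155 and 0.0245 m or z of cup5 in the frame of seat between 0.0355 and 0.0445 m or z of cup5 in the frame of seat between 0.0555 and 0.0645 m or z of cup5 in the frame of seat between 0.0755 and 0.0845 m or z of cup5 in the frame of seat between 0.0955 and 0.1045 m) and contact force between the fingers and cup1 below 0.5 N and contact force between the fingers and cup2 below 0.5 N and contact force between the fingers and cup3 below 0.5 N and contact force between the fingers and cup4 below 0.5 N and contact force between the fingers and cup5 below 0.5 N), for 0.3 s.
3. the shield is swung back over the pile (horizontal distance between knob and seat below 0.025 m and horizontal distance between each of cup1, cup2, cup3, cup4, cup5 and seat below 0.012 m and angle between each of cup1, cup2, cup3, cup4, cup5's own z axis and vertical below 0.08 rad and (z of cup1 in the frame of seat between -0.0045 and 0.0045 m or z of cup1 in the frame of seat between 0.0155 and 0.0245 m or z of cup1 in the frame of seat between 0.0355 and 0.0445 m or z of cup1 in the frame of seat between 0.0555 and 0.0645 m or z of cup1 in the frame of seat between 0.0755 and 0.0845 m or z of cup1 in the frame of seat between 0.0955 and 0.1045 m) and (z of cup2 in the frame of seat between -0.0045 and 0.0045 m or z of cup2 in the frame of seat between 0.0155 and 0.0245 m or z of cup2 in the frame of seat between 0.0355 and 0.0445 m or z of cup2 in the frame of seat between 0.0555 and 0.0645 m or z of cup2 in the frame of seat between 0.0755 and 0.0845 m or z of cup2 in the frame of seat between 0.0955 and 0.1045 m) and (z of cup3 in the frame of seat between -0.0045 and 0.0045 m or z of cup3 in the frame of seat between 0.0155 and 0.0245 m or z of cup3 in the frame of seat between 0.0355 and 0.0445 m or z of cup3 in the frame of seat between 0.0555 and 0.0645 m or z of cup3 in the frame of seat between 0.0755 and 0.0845 m or z of cup3 in the frame of seat between 0.0955 and 0.1045 m) and (z of cup4 in the frame of seat between -0.0045 and 0.0045 m or z of cup4 in the frame of seat between 0.0155 and 0.0245 m or z of cup4 in the frame of seat between 0.0355 and 0.0445 m or z of cup4 in the frame of seat between 0.0555 and 0.0645 m or z of cup4 in the frame of seat between 0.0755 and 0.0845 m or z of cup4 in the frame of seat between 0.0955 and 0.1045 m) and (z of cup5 in the frame of seat between -0.0045 and 0.0045 m or z of cup5 in the frame of seat between 0.0155 and 0.0245 m or z of cup5 in the frame of seat between 0.0355 and 0.0445 m or z of cup5 in the frame of seat between 0.0555 and 0.0645 m or z of cup5 in the frame of seat between 0.0755 and 0.0845 m or z of cup5 in the frame of seat between 0.0955 and 0.1045 m)), for 0.2 s.
At the end, for the whole second after the job is handed in: Every blue cup that is there stands in the dock, within 12 mm of its axis, upright within 0.08 rad and fully home: its underside a whole number (0 to 5) of 20 mm steps above site seat, within 4.5 mm; all at rest; the shield at rest with its knob within 25 mm of the dock's axis (all of step 3 and velocity of joint shield between -0.05 and 0.05 rad/s and linear speed of each of cup1, cup2, cup3, cup4, cup5 below 0.02 m/s); the robot touches nothing.
It fails at once if the additive is pushed more than 40 mm away or tipped over (distance of additive from where it was at the start of the episode above 0.04 m or angle between additive's own z axis and vertical above 0.5 rad).
It fails at once if the grease is pushed more than 40 mm away or tipped over (distance of grease from where it was at the start of the episode above 0.04 m or angle between grease's own z axis and vertical above 0.5 rad).
It fails at once if the socket is pushed more than 40 mm away or tipped over (distance of socket from where it was at the start of the episode above 0.04 m or angle between socket's own z axis and vertical above 0.5 rad).
It fails at once if the spray is pushed more than 40 mm away or tipped over (distance of spray from where it was at the start of the episode above 0.04 m or angle between spray's own z axis and vertical above 0.5 rad).
It fails at once if the filter is pushed more than 40 mm away or tipped over (distance of filter from where it was at the start of the episode above 0.04 m or angle between filter's own z axis and vertical above 0.5 rad).
Of cup1, cup2, cup3, cup4, cup5 only 3 to 5 are there at a start; the rules pass over those that are not, and their reading is None.
Of white, wrench only 1 to 1 are there at a start; the rules pass over those that are not, and their reading is None.
At some moment in a run one of cup1, cup2, cup3, cup4, cup5 may be knocked a few centimetres aside while the robot is not near it.
It also fails if it takes over 210 s, if anything falls off the work surface, if the arm or the gripper's body presses on something with over 40 N, if the wrist force passes 120 N, or if a joint passes its speed limit or range.

## Working session

There is one attempt and no reset: what is moved stays moved. The work goes in short steps, Python scripts to look and compute and a shell command to move; the robot and the scene stay as the last step left them, time stands still between calls to the robot, and variables do not carry over. Pictures are saved under pics/ and viewed, about 12 in all and at most 16, crops included, and the job is handed in when it is done.

```bash
mkdir -p pics; cat > h.py <<'E'
import numpy as np, cv2
from plant import get_obs, cams, sign_off, manip
def grab(n,save=None):
    p=cams.grab_frame(n)
    if save: cv2.imwrite('pics/'+save,p['image'][:,:,::-1])
    return p
def ray(p,px):
    K=np.array(p['camera_matrix'],float);k=p['k1']
    d=np.array([(px[0]-K[0,2])/K[0,0],(px[1]-K[1,2])/K[1,1]]);u=d.copy()
    for _ in range(30): u=d/(1+k*(u@u))
    R=cv2.Rodrigues(np.array(p['rvec'],float))[0];t=np.array(p['tvec'],float).ravel()
    return -R.T@t, R.T@np.array([u[0],u[1],1.])
def at(p,px,z):
    c,d=ray(p,px); return c+d*(z-c[2])/d[2]
def proj(p,X):
    R=cv2.Rodrigues(np.array(p['rvec'],float))[0];t=np.array(p['tvec'],float).ravel()
    c=R@np.array(X,float)+t;u=c[:2]/c[2];u=u*(1+p['k1']*(u@u));K=np.array(p['camera_matrix'])
    return np.array([K[0,0]*u[0]+K[0,2],K[1,1]*u[1]+K[1,2]])
def tri(a,b):
    (c1,d1),(c2,d2)=a,b
    s=np.linalg.lstsq(np.c_[d1,-d2],c2-c1,rcond=None)[0]
    A=c1+d1*s[0];B=c2+d2*s[1];return (A+B)/2,np.linalg.norm(A-B)
E
python3 - <<'E'
from h import *
np.set_printoptions(precision=1,suppress=True)
S=grab('scene','scene0.png');D=grab('side','side0.png')
for n,p in(('scene',S),('side',D)):
    print(n,ray(p,(280,210)))
    for t,z in(('cup1',0),('dock',0),('seat',32),('knob',235),('shield_hinge',235),('additive',0),('grease',0),('socket',0),('spray',0),('filter',0)):
        for r in cams.landmark_of(p,t)[:8]:
            print(t,round(r['conf'],2),np.array(r['pixel']),at(p,r['pixel'],z)[:2])
import cv2
cv2.imwrite('pics/both0.png',cv2.resize(np.hstack([S['image'],D['image']])[:,:,::-1],(800,300)))
print(get_obs()['eef_rot'],manip.grasp_offset)
E
```

```text
scene (array([1305.3, -717.1, 1150.5]), array([-0.5,  0.5, -0.7]))
cup1 0.86 [196.2 277.2] [ 404.6 -231.6]
cup1 0.77 [335.2 212.9] [506.4 310.5]
cup1 0.74 [159.6 301.6] [ 406.2 -369. ]
cup1 0.69 [189.5 317.2] [ 515.  -336.9]
cup1 0.57 [297.2 215.4] [420.9 202.8]
dock 0.91 [274.1 261.2] [525.   -8.2]
seat 0.88 [271.4 258.2] [531.4 -25.3]
seat 0.44 [274.6 259.4] [542.2 -21.5]
knob 0.95 [279.9 203.6] [529.9  15.2]
knob 0.19 [122.6 317.7] [ 569.8 -529.1]
shield_hinge 0.85 [311.2 231.2] [673.9  -3.4]
additive 0.78 [364.5 222.7] [612.3 345.5]
grease 0.91 [227.2 346.7] [ 667.9 -319.5]
socket 0.45 [161.4 341.1] [ 526.9 -442. ]
spray 0.58 [349.9 176.7] [404.9 512.6]
spray 0.3 [363.6 223.7] [613.4 339.2]
filter 0.74 [125.3 319.6] [ 392.4 -478.5]
side (array([131.3, 801.7, 823.9]), array([ 0.3, -0.7, -0.6]))
cup1 0.86 [253.5 343.1] [400.8 320.9]
cup1 0.78 [270.3 301.9] [418.9 193.8]
cup1 0.76 [347.5 190.2] [ 391.7 -387.2]
cup1 0.71 [332.5 217.2] [ 389.2 -213.9]
cup1 0.61 [212.8 330.3] [505.6 332.8]
cup1 0.53 [309.5 185.8] [ 525.2 -350.7]
dock 0.72 [270.8 241. ] [520.5 -17.6]
dock 0.57 [310.2 185.9] [ 522.6 -351.3]
seat 0.83 [271.1 236.2] [513.9  -5.3]
knob 0.7 [263.8 183. ] [525.2  20.7]
shield_hinge 0.59 [217.2 166.7] [677.    7.4]
additive 0.81 [171.6 314.9] [622.2 339.5]
additive 0.63 [314.2 189.1] [ 502.1 -338.8]
grease 0.72 [274.4 182.7] [ 648.5 -310.5]
socket 0.39 [315.5 173.1] [ 536.5 -441.7]
spray 0.56 [200.6 414.8] [419.1 514. ]
filter 0.62 [268.5 243.7] [521.4  -3.6]
filter 0.57 [357.  179.7] [ 380.4 -470.2]
filter 0.34 [331.5 216.2] [ 393.9 -217.4]
[[ 0. -0.  1.]
 [-1.  0.  0.]
 [-0. -1. -0.]] 154.70000000000002
```

View pics/scene0.png

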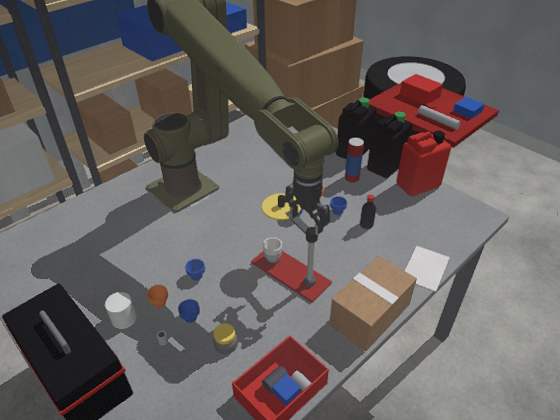

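View pics/side0.png

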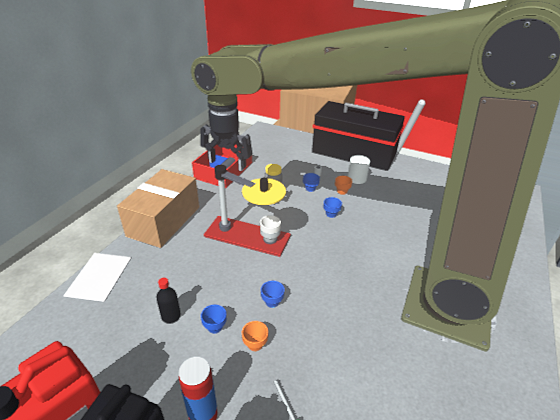

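The bench holds four blue cups: A ≈(397,-223), B ≈(520,-344), C ≈(506,322) and D ≈(420,198). There are two orange look-alikes, at side (256,335) and (343,184). The dock is near (523,-12) and appears to hold a white cup. I'll raise the arm and move over the knob for a closer look.

```bash
python3 -m creep '[{"dz":50},{"dz":30},{"dx":-40},{"dx":-40,"dy":8},{"dx":-40,"dy":8},{}]'
python3 - <<'E'
from h import *
np.set_printoptions(precision=1,suppress=True)
S=grab('scene');D=grab('side');W=grab('wrist','w1.png')
for t,z in(('cup1',0),('dock',0),('seat',32),('knob',235),('shield_hinge',235)):
    R={}
    for n,p in(('s',S),('d',D),('w',W)):
        R[n]=[r for r in cams.landmark_of(p,t) if r['conf']>.4]
        for r in R[n]: print(t,n,round(r['conf'],2),np.array(r['pixel']),at(p,r['pixel'],z)[:2])
    if t!='cup1':
        for a,b in('sd','sw','dw'):
            P=dict(s=S,d=D,w=W)
            if R[a] and R[b]: print('  tri',a+b,*tri(ray(P[a],R[a][0]['pixel']),ray(P[b],R[b][0]['pixel'])))
E
```

```text
cup1 s 0.89 [189.7 318.6] [ 519.5 -339.4]
cup1 s 0.67 [336.7 211. ] [503.3 322.2]
cup1 s 0.58 [155.9 300.2] [ 393.9 -374.2]
cup1 s 0.45 [293.6 216.6] [416.4 189.1]
cup1 d 0.98 [216.3 328.6] [500.6 325. ]
cup1 d 0.88 [270.9 302.1] [417.2 193.7]
cup1 d 0.73 [310.  186.6] [ 521.6 -346.7]
cup1 d 0.68 [330.1 213.4] [ 403.1 -229.6]
cup1 d 0.62 [343.6 186.5] [ 411.7 -403.6]
cup1 w 0.59 [ 88.2 339.3] [ 397.6 -225. ]
dock s 0.85 [272.4 259.1] [514.4  -5.9]
dock d 0.8 [270.2 241.7] [520.8 -14. ]
dock w 0.68 [166.4 180.1] [521.8 -10.6]
  tri sd [518.2  -9.    5.2] 0.3930817537686551
  tri sw [521.9 -10.    7.1] 4.644740570033816
  tri dw [521.  -11.5   0.9] 2.90322168435128
seat s 0.88 [272.6 255.7] [526.1 -15.2]
seat d 0.7 [272.2 234.2] [514.9 -14.9]
seat w 0.85 [156.2 188.5] [521.2 -12.1]
seat w 0.56 [326.1 268.5] [ 701.7 -104.8]
  tri sd [519.6 -15.   28.6] 8.80166142787394
  tri sw [521.2 -12.5  27.7] 3.2454505184082714
  tri dw [517.8 -15.2  28.6] 5.7776291524190615
knob s 0.85 [279.6 203.1] [527.6  16.1]
shield_hinge s 0.91 [310.7 229.5] [668.3   0.5]
shield_hinge d 0.73 [215.7 166.6] [680.9   8.8]
shield_hinge w 0.8 [329.7 267.3] [672.7   3.5]
  tri sd [675.    4.2 235.5] 15.074588498088465
  tri sw [670.6   1.7 234.8] 5.2876472362674045
  tri dw [675.3   9.1 238.6] 9.379224311953253invalid input
```

View pics/w1.png

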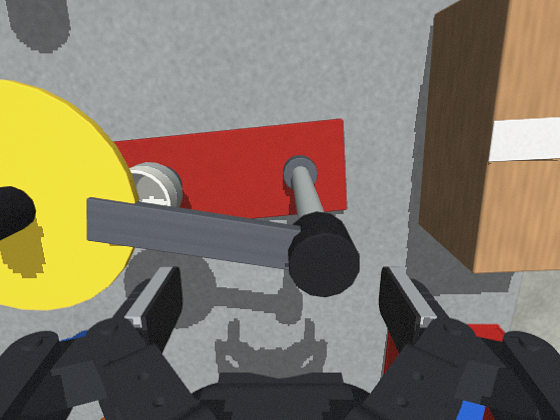

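The whole call was refused, most likely because of the empty row. The wrist view shows the mast cap at (325,255) between the open fingers and the shield disc at left with the knob at about (15,205). I'll raise straight up first, then move over.

```bash
python3 -m creep '[{"dz":50},{"dz":30},{"dx":-40},{"dx":-40,"dy":8},{"dx":-40,"dy":8},{"dx":0}]'
python3 - <<'E'
from h import *
np.set_printoptions(precision=1,suppress=True)
W=grab('wrist','w2.png')
for t,z in(('cup1',0),('dock',0),('seat',32),('knob',235),('shield_hinge',235)):
        for r in cams.landmark_of(W,t): print(t,round(r['conf'],2),np.array(r['pixel']),at(W,r['pixel'],z)[:2])
E
```

```text
cup1 0.43 [166.1 179.7] [521.5 -10.2]
cup1 0.41 [ 87.  343.9] [ 394.8 -232.3]
dock 0.79 [163.9 181.7] [518.7 -12.5]
seat 0.86 [156.1 186.7] [521.3 -10.2]
shield_hinge 0.74 [326.3 267.5] [671.2   3.4]invalid input
```

View pics/w2.png

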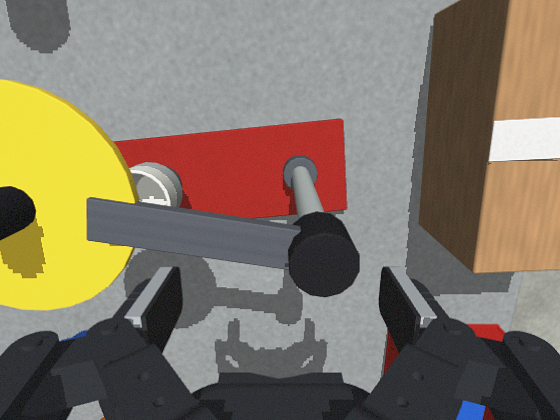

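The view is unchanged because the call was refused again. I'll try rows with all seven keys.

```bash
python3 -m creep '[{"dx":0,"dy":0,"dz":50,"rx":0,"ry":0,"rz":0,"gripper":85},{"dx":0,"dy":0,"dz":30,"rx":0,"ry":0,"rz":0,"gripper":85},{"dx":-40,"dy":0,"dz":0,"rx":0,"ry":0,"rz":0,"gripper":85},{"dx":-40,"dy":8,"dz":0,"rx":0,"ry":0,"rz":0,"gripper":85},{"dx":-40,"dy":8,"dz":0,"rx":0,"ry":0,"rz":0,"gripper":85}]'
python3 - <<'E'
from h import *
np.set_printoptions(precision=1,suppress=True)
W=grab('wrist','w3.png')
for t,z in(('cup1',0),('dock',0),('seat',32),('knob',235),('shield_hinge',235)):
        for r in cams.landmark_of(W,t): print(t,round(r['conf'],2),np.array(r['pixel']),at(W,r['pixel'],z)[:2])
E
```

```text
time_s: 2.92
ee_pos: [528.8, 16.1, 484.8]
eef_rot: [[-0.0, 0.0, 1.0], [-1.0, 0.0, -0.0], [-0.0, -1.0, 0.0]]
contact_force: [-1.1, 0.0, -0.1]
opening: 84.7
cup1 0.84 [184.3  12.4] [415.4 190.8]
cup1 0.84 [274.4 367.2] [ 519.3 -329.1]
cup1 0.74 [196.1 312.3] [ 398.1 -223.8]
cup1 0.55 [207.7 389.7] [ 406.5 -375.5]
seat 0.45 [269.5 204. ] [515.2 -37.7]
knob 0.76 [269.9 205.1] [522.1  24.3]
shield_hinge 0.86 [486.  232.1] [671.7   4.6]
shield_hinge 0.69 [274.3 366.9] [ 524.2 -110.6]
```

```bash
python3 -m creep '[{"dx":-7,"dy":8,"dz":-40,"rx":0,"ry":0,"rz":0,"gripper":85},{"dx":0,"dy":0,"dz":-30,"rx":0,"ry":0,"rz":0,"gripper":85},{"dx":0,"dy":0,"dz":-17,"rx":0,"ry":0,"rz":0,"gripper":85},{"dx":0,"dy":0,"dz":0,"rx":0,"ry":0,"rz":0,"gripper":10},{"dx":0,"dy":0,"dz":0,"rx":0,"ry":0,"rz":0,"gripper":10},{"dx":0,"dy":0,"dz":0,"rx":0,"ry":0,"rz":0,"gripper":10},{"dx":0,"dy":0,"dz":0,"rx":0,"ry":0,"rz":0,"gripper":10},{"dx":0,"dy":0,"dz":0,"rx":0,"ry":0,"rz":0,"gripper":10}]'
```

```text
time_s: 4.22
ee_pos: [522.5, 24.0, 399.5]
eef_rot: [[0.0, -0.002, 1.0], [-1.0, -0.0, 0.0], [0.0, -1.0, -0.002]]
contact_force: [-5.9, -0.2, 5.4]
opening: 20.3
```

```bash
python3 -m creep '[{"dx":5.4,"dy":24.9,"dz":0,"rx":0,"ry":0,"rz":0,"gripper":10},{"dx":9.6,"dy":23.6,"dz":0,"rx":0,"ry":0,"rz":0,"gripper":10},{"dx":13.4,"dy":21.7,"dz":0,"rx":0,"ry":0,"rz":0,"gripper":10},{"dx":16.9,"dy":19,"dz":0,"rx":0,"ry":0,"rz":0,"gripper":10}]'; python3 -m creep '[{"dx":19.8,"dy":16,"dz":0,"rx":0,"ry":0,"rz":0,"gripper":10},{"dx":22.3,"dy":12.3,"dz":0,"rx":0,"ry":0,"rz":0,"gripper":10},{"dx":24.1,"dy":8.4,"dz":0,"rx":0,"ry":0,"rz":0,"gripper":10},{"dx":25.1,"dy":4.2,"dz":0,"rx":0,"ry":0,"rz":0,"gripper":10},{"dx":0,"dy":0,"dz":0,"rx":0,"ry":0,"rz":0,"gripper":10}]'
```

```text
time_s: 4.72
ee_pos: [567.4, 114.5, 399.5]
eef_rot: [[-0.001, -0.005, 1.0], [-1.0, 0.002, -0.001], [-0.002, -1.0, -0.005]]
contact_force: [-10.1, 2.8, 8.0]
opening: 20.6
time_s: 5.35
ee_pos: [660.0, 160.7, 399.6]
eef_rot: [[0.003, 0.002, 1.0], [-1.0, 0.019, 0.003], [-0.019, -1.0, 0.003]]
contact_force: [0.2, 26.3, 1.1]
opening: 19.7
```

```bash
python3 -m creep '[{"dx":0,"dy":0,"dz":0,"rx":0,"ry":0,"rz":0,"gripper":85},{"dx":0,"dy":0,"dz":0,"rx":0,"ry":0,"rz":0,"gripper":85},{"dx":0,"dy":0,"dz":0,"rx":0,"ry":0,"rz":0,"gripper":85},{"dx":0,"dy":0,"dz":0,"rx":0,"ry":0,"rz":0,"gripper":85},{"dx":0,"dy":0,"dz":40,"rx":0,"ry":0,"rz":0,"gripper":85},{"dx":0,"dy":0,"dz":40,"rx":0,"ry":0,"rz":0,"gripper":85}]'; python3 -m creep '[{"dx":-30,"dy":30,"dz":0,"rx":0,"ry":0,"rz":0,"gripper":85},{"dx":-30,"dy":30,"dz":0,"rx":0,"ry":0,"rz":0,"gripper":85},{"dx":-30,"dy":30,"dz":0,"rx":0,"ry":0,"rz":0,"gripper":85},{"dx":-30,"dy":30,"dz":0,"rx":0,"ry":0,"rz":0,"gripper":85},{"dx":-30,"dy":40,"dz":-50,"rx":0,"ry":0,"rz":0,"gripper":85},{"dx":0,"dy":0,"dz":-50,"rx":0,"ry":0,"rz":0,"gripper":85}, {"dx":0,"dy":0,"dz":0,"rx":0,"ry":0,"rz":0,"gripper":85}]'
cat > look.py <<'E'
from h import *
import sys
np.set_printoptions(precision=1,suppress=True)
# usage: look.py x y : refine cup near x,y, wrist cam, both by landmark and by blue-mask rim centroid
x,y=float(sys.argv[1]),float(sys.argv[2])
W=grab('wrist',sys.argv[3] if len(sys.argv)>3 else None)
o=get_obs();print('tcp',np.array(o['ee_pos']),'t',o['time_s'])
for r in cams.landmark_of(W,'cup1'): print('lm',round(r['conf'],2),np.array(r['pixel']),at(W,r['pixel'],0)[:2])
for r in cams.masks_of(W,'cup1'):
    m=np.array(r['region']);ys,xs=np.nonzero(m);c=W['image'][m].mean(0)
    # fit rim: model silhouette extreme: hull of mask -> rim circle at z=50 in ground coords
    h=cv2.convexHull(np.c_[xs,ys].astype(np.int32))[:,0]
    P=np.array([at(W,q,50)[:2] for q in h],np.float32)
    (cx,cy),rad=cv2.minEnclosingCircle(P)
    print('mask',round(r['conf'],2),np.array(r['pixel']),'rgb',c,'rim z50 circ',cx,cy,rad)
E
python3 look.py 503 324 w4.png
```

```text
time_s: 6.1
ee_pos: [659.5, 153.5, 477.9]
eef_rot: [[-0.001, -0.002, 1.0], [-1.0, -0.0, -0.001], [0.0, -1.0, -0.002]]
contact_force: [-0.3, 1.3, -0.3]
opening: 85.1
time_s: 6.98
ee_pos: [511.6, 308.9, 378.4]
eef_rot: [[0.0, -0.009, 1.0], [-1.0, -0.004, 0.0], [0.004, -1.0, -0.009]]
contact_force: [-0.3, 0.4, -0.5]
opening: 85.2
tcp [512.8 309.  382.1] t 7.025
lm 0.77 [281.9 161.2] [510.3 322.7]
lm 0.75 [199.8 274.1] [415.9 191.5]
mask 0.79 [157.3 169. ] rgb [161.   87.   30.8] rim z50 circ 399.9624938964844 323.25506591796875 32.64887237548828
mask 0.77 [201.2 293. ] rgb [ 36.4  74.7 149. ] rim z50 circ 419.998046875 198.73782348632812 37.64534378051758
mask 0.58 [277.6 166.8] rgb [ 33.8  68.  134.6] rim z50 circ 507.498291015625 323.3667297363281 30.56983757019043
```

View pics/w4.png

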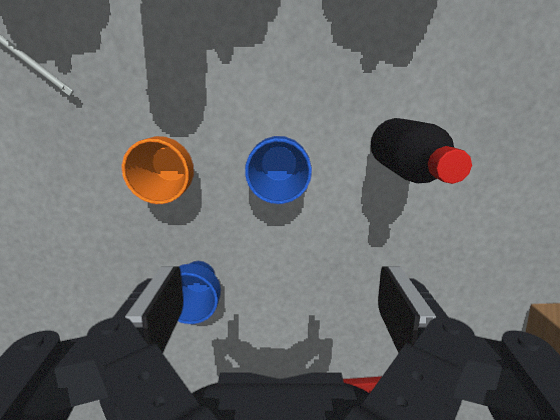

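The wrist view shows blue cup C at (278,168), the orange look-alike at (157,169) and the additive at (415,150). The rim circle fit gives C = (507.5, 323.4) with radius 30.6, which matches the 30 mm given. I'll grasp C.

```bash
python3 -m creep '[{"dx":-5.5,"dy":14,"dz":-45,"rx":0,"ry":0,"rz":0,"gripper":85},{"dx":0,"dy":0,"dz":-45,"rx":0,"ry":0,"rz":0,"gripper":85},{"dx":0,"dy":0,"dz":-45,"rx":0,"ry":0,"rz":0,"gripper":85},{"dx":0,"dy":0,"dz":-30,"rx":0,"ry":0,"rz":0,"gripper":85},{"dx":0,"dy":0,"dz":0,"rx":0,"ry":0,"rz":0,"gripper":85},{"dx":0,"dy":0,"dz":0,"rx":0,"ry":0,"rz":0,"gripper":85}]'
```

```text
time_s: 7.88
ee_pos: [509.2, 323.8, 221.7]
eef_rot: [[-0.001, 0.004, 1.0], [-1.0, 0.002, -0.001], [-0.002, -1.0, 0.004]]
contact_force: [0.0, 0.2, -0.1]
opening: 84.9
```

```bash
python3 -m creep '[{"dx":-2,"dy":0,"dz":-22,"rx":0,"ry":0,"rz":0,"gripper":85},{"dx":0,"dy":0,"dz":0,"rx":0,"ry":0,"rz":0,"gripper":45},{"dx":0,"dy":0,"dz":0,"rx":0,"ry":0,"rz":0,"gripper":45},{"dx":0,"dy":0,"dz":0,"rx":0,"ry":0,"rz":0,"gripper":45},{"dx":0,"dy":0,"dz":0,"rx":0,"ry":0,"rz":0,"gripper":45}]';  python3 -m creep '[{"dx":0,"dy":0,"dz":40,"rx":0,"ry":0,"rz":0,"gripper":45},{"dx":0,"dy":0,"dz":40,"rx":0,"ry":0,"rz":0,"gripper":45},{"dx":0,"dy":0,"dz":40,"rx":0,"ry":0,"rz":0,"gripper":45},{"dx":0,"dy":0,"dz":40,"rx":0,"ry":0,"rz":0,"gripper":45},{"dx":0,"dy":0,"dz":0,"rx":0,"ry":0,"rz":0,"gripper":45}]'
```

```text
time_s: 8.5
ee_pos: [506.7, 324.0, 199.1]
eef_rot: [[-0.0, 0.004, 1.0], [-1.0, 0.002, -0.0], [-0.002, -1.0, 0.004]]
contact_force: [0.3, -0.5, 7.2]
opening: 57.8
time_s: 9.12
ee_pos: [506.5, 323.9, 361.6]
eef_rot: [[0.0, 0.008, 1.0], [-1.0, 0.004, 0.0], [-0.004, -1.0, 0.008]]
contact_force: [0.5, 0.2, -1.2]
opening: 57.7
```

```bash
python3 -m creep '[{"dx":2,"dy":-30,"dz":0,"rx":0,"ry":0,"rz":0,"gripper":45},{"dx":2,"dy":-50,"dz":0,"rx":0,"ry":0,"rz":0,"gripper":45},{"dx":2,"dy":-55,"dz":0,"rx":0,"ry":0,"rz":0,"gripper":45},{"dx":2,"dy":-55,"dz":0,"rx":0,"ry":0,"rz":0,"gripper":45},{"dx":2,"dy":-55,"dz":0,"rx":0,"ry":0,"rz":0,"gripper":45},{"dx":2,"dy":-55,"dz":0,"rx":0,"ry":0,"rz":0,"gripper":45},{"dx":2.5,"dy":-50,"dz":0,"rx":0,"ry":0,"rz":0,"gripper":45},{"dx":0,"dy":-30,"dz":0,"rx":0,"ry":0,"rz":0,"gripper":45}]'
cat > dock.py <<'E'
from h import *
np.set_printoptions(precision=1,suppress=True)
S=grab('scene');D=grab('side');W=grab('wrist','wd.png')
v=np.hstack([cv2.resize(p['image'][a-60:a+60,b-66:b+66],(396,360)) for p,(a,b) in((S,(255,272)),(D,(234,271)))])
cv2.imwrite('pics/dk.png',v[:,:,::-1])
for t,z in(('dock',0),('seat',32),('knob',235),('cup1',0)):
    R={}
    for n,p in(('s',S),('d',D),('w',W)):
        R[n]=[r for r in cams.landmark_of(p,t) if r['conf']>.3]
        for r in R[n]: print(t,n,round(r['conf'],2),np.array(r['pixel']),at(p,r['pixel'],z)[:2])
E
python3 dock.py
```

```text
time_s: 10.12
ee_pos: [519.4, -58.7, 354.9]
eef_rot: [[-0.002, -0.002, 1.0], [-1.0, 0.0, -0.002], [-0.0, -1.0, -0.002]]
contact_force: [0.5, 0.4, -1.1]
opening: 58.1
dock s 0.42 [124.  317.4] [ 382.9 -477.2]
dock d 0.6 [269.8 243.7] [517.9  -5.4]
seat s 0.72 [268.1 257.6] [522.2 -31.1]
seat d 0.69 [274.5 233.6] [509.9 -20.5]
knob s 0.66 [344.7 202.9] [659.7 153.7]
knob d 0.98 [190.4 192.9] [670.1 144.9]
cup1 s 0.91 [197.2 274.5] [ 397.8 -222.7]
cup1 s 0.82 [160.6 301.8] [ 408.9 -367.2]
cup1 s 0.81 [257.  234.1] [392.4  35.5]
cup1 s 0.75 [293.2 218.3] [421.8 181.7]
cup1 s 0.62 [188.2 318.6] [ 516.4 -342.6]
cup1 s 0.5 [315.3 201.9] [414.9 303.7]
cup1 d 0.9 [273.1 303.1] [410.7 194.1]
cup1 d 0.85 [328.  215.4] [ 405.7 -216.2]
cup1 d 0.63 [269.7 240.5] [524.5 -18.2]
cup1 d 0.52 [345.2 191.4] [ 396.8 -376.1]
cup1 d 0.48 [309.2 188.6] [ 519.5 -333.5]
cup1 w 0.67 [281.3 247.8] [ 519.7 -130.3]
```

View pics/wd.png

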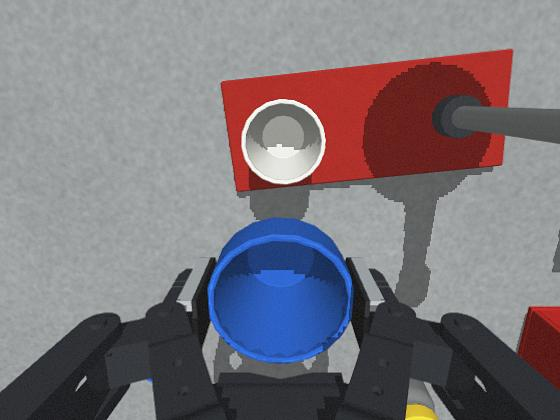

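View pics/dk.png

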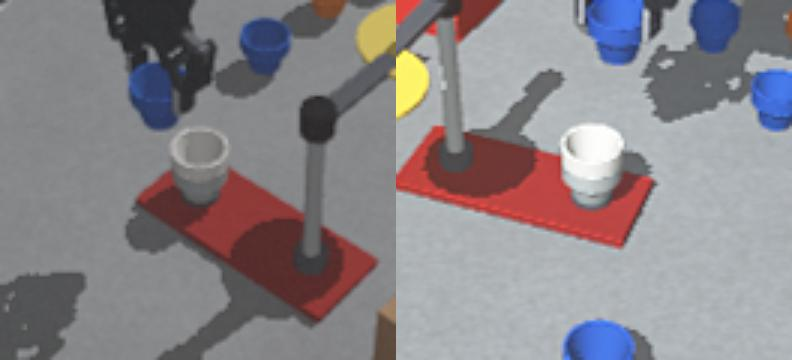

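A white cup is in the socket, with its rim at wrist (283,141), so the top rim should be 82 mm above the bench. I'll fit both rims in this view. The held cup's position is known from the tool, so it also gives me the camera bias.

```bash
cat > rim.py <<'E'
from h import *
import sys
from scipy.optimize import least_squares
def fit(p,mask,z,R=30.):
    """centre of a rim circle (radius R, height z) from the mask's outer hull"""
    c=max(cv2.findContours(mask.astype(np.uint8),0,cv2.CHAIN_APPROX_NONE)[0],key=len)
    h=cv2.convexHull(c)[:,0].astype(float)
    P=np.array([at(p,q,z)[:2] for q in cv2.convexHull(c)[:,0]])
    r=least_squares(lambda v:np.hypot(*(P-v[:2]).T)-v[2],[*P.mean(0),R],loss='soft_l1')
    return r.x,np.abs(r.fun).mean()
if __name__=='__main__':
    W=grab('wrist');o=get_obs();T=np.array(o['ee_pos']);print('tcp',T)
    im=W['image'].astype(int);zt=float(sys.argv[1]);zb=T[2]-199+50
    hsv=cv2.cvtColor(W['image'],cv2.COLOR_RGB2HSV)
    kind=sys.argv[2]
    blue=(hsv[...,0]>100)&(hsv[...,0]<130)&(hsv[...,1]>120)
    m=blue if kind=='blue' else (hsv[...,1]<25)&(hsv[...,2]>175)
    n,l,s,c=cv2.connectedComponentsWithStats(m.astype(np.uint8))
    for i in range(1,n):
        if s[i,4]>600: print(kind,s[i],'at zt',*fit(W,l==i,zt))
    n,l,s,c=cv2.connectedComponentsWithStats(blue.astype(np.uint8))
    for i in range(1,n):
        if s[i,4]>600 and c[i][1]>210: print('held',s[i],*fit(W,l==i,zb))
E
python3 rim.py 82 white
```

```text
tcp [520.08708292 -56.41025839 356.57433625]
white [ 241  103   83   84 2650] at zt [521.29486705 -11.63905929  29.52827225] 0.0996523985522601
held [  207   217   147   147 16811] [520.19909757 -54.77844266  31.53483076] 1.1721983057138918
```

```bash
python3 -m creep '[{"dx":1,"dy":25,"dz":0,"rx":0,"ry":0,"rz":0,"gripper":45},{"dx":0,"dy":20,"dz":0,"rx":0,"ry":0,"rz":0,"gripper":45},{"dx":0,"dy":0,"dz":-30,"rx":0,"ry":0,"rz":0,"gripper":45},{"dx":0,"dy":0,"dz":-30,"rx":0,"ry":0,"rz":0,"gripper":45},{"dx":0,"dy":0,"dz":0,"rx":0,"ry":0,"rz":0,"gripper":45},{"dx":0,"dy":0,"dz":0,"rx":0,"ry":0,"rz":0,"gripper":45}]'
```

```text
time_s: 11.68
ee_pos: [521.5, -11.7, 297.7]
eef_rot: [[-0.0, 0.001, 1.0], [-1.0, -0.0, -0.0], [0.0, -1.0, 0.001]]
contact_force: [-1.0, -0.1, -0.5]
opening: 57.7
```

```bash
python3 -m creep '[{"dx":0,"dy":0,"dz":-14,"rx":0,"ry":0,"rz":0,"gripper":45},{"dx":0,"dy":0,"dz":-14,"rx":0,"ry":0,"rz":0,"gripper":45},{"dx":0,"dy":0,"dz":-10,"rx":0,"ry":0,"rz":0,"gripper":45},{"dx":0,"dy":0,"dz":-3,"rx":0,"ry":0,"rz":0,"gripper":45},{"dx":0,"dy":0,"dz":0,"rx":0,"ry":0,"rz":0,"gripper":45}]'; python3 -m creep '[{"dx":0,"dy":0,"dz":-3,"rx":0,"ry":0,"rz":0,"gripper":45},{"dx":0,"dy":0,"dz":0,"rx":0,"ry":0,"rz":0,"gripper":45}]';python3 -m creep '[{"dx":0,"dy":0,"dz":-3,"rx":0,"ry":0,"rz":0,"gripper":45},{"dx":0,"dy":0,"dz":0,"rx":0,"ry":0,"rz":0,"gripper":45}]'
```

```text
time_s: 12.3
ee_pos: [521.0, -11.6, 255.2]
eef_rot: [[-0.0, -0.001, 1.0], [-1.0, 0.0, -0.0], [-0.0, -1.0, -0.001]]
contact_force: [0.7, 0.6, 0.3]
opening: 57.7
time_s: 12.55
ee_pos: [521.1, -11.6, 252.6]
eef_rot: [[0.0, 0.0, 1.0], [-1.0, -0.0, 0.0], [0.0, -1.0, 0.0]]
contact_force: [-0.3, 0.3, -0.5]
opening: 57.7
time_s: 12.8
ee_pos: [521.5, -11.6, 251.0]
eef_rot: [[0.0, 0.001, 1.0], [-1.0, -0.0, 0.0], [0.0, -1.0, 0.001]]
contact_force: [-3.6, -0.0, 6.7]
opening: 57.6
```

Contact came at TCP z 251.0, exactly the expected height. I'll release and go to cup D.

```bash
python3 -m creep '[{"dx":0,"dy":0,"dz":0,"rx":0,"ry":0,"rz":0,"gripper":85},{"dx":0,"dy":0,"dz":0,"rx":0,"ry":0,"rz":0,"gripper":85},{"dx":0,"dy":0,"dz":0,"rx":0,"ry":0,"rz":0,"gripper":85},{"dx":0,"dy":0,"dz":20,"rx":0,"ry":0,"rz":0,"gripper":85},{"dx":0,"dy":0,"dz":40,"rx":0,"ry":0,"rz":0,"gripper":85},{"dx":0,"dy":0,"dz":50,"rx":0,"ry":0,"rz":0,"gripper":85}]'; python3 -m creep '[{"dx":-20,"dy":30,"dz":20,"rx":0,"ry":0,"rz":0,"gripper":85},{"dx":-20,"dy":35,"dz":0,"rx":0,"ry":0,"rz":0,"gripper":85},{"dx":-20,"dy":45,"dz":0,"rx":0,"ry":0,"rz":0,"gripper":85},{"dx":-25,"dy":45,"dz":0,"rx":0,"ry":0,"rz":0,"gripper":85},{"dx":-15,"dy":35,"dz":0,"rx":0,"ry":0,"rz":0,"gripper":85},{"dx":0,"dy":0,"dz":0,"rx":0,"ry":0,"rz":0,"gripper":85},{"dx":0,"dy":0,"dz":0,"rx":0,"ry":0,"rz":0,"gripper":85}]'; python3 rim.py 50 blue; python3 dock.py | grep -v wx | grep cup1
```

```text
time_s: 13.55
ee_pos: [520.6, -11.5, 359.2]
eef_rot: [[-0.0, -0.003, 1.0], [-1.0, 0.0, -0.0], [-0.0, -1.0, -0.003]]
contact_force: [0.6, 0.2, -0.5]
opening: 84.9
time_s: 14.42
ee_pos: [421.2, 178.2, 379.4]
eef_rot: [[0.0, 0.0, 1.0], [-1.0, -0.0, 0.0], [0.0, -1.0, 0.0]]
contact_force: [-0.3, 0.1, -0.0]
opening: 84.7
tcp [421.35772678 177.91546463 379.45058551]
blue [ 241  137   66   68 3483] at zt [415.53759218 192.58207365  30.0822624 ] 0.4193057575086808
blue [353 361  40  32 679] at zt [525.78379072 -36.29515643  21.9605073 ] 2.679179565271042
held [353 361  40  32 679] [462.87505042 139.58600063   8.85850805] 1.0866255489710048
cup1 s 0.87 [197.9 276.4] [ 405.7 -225.8]
cup1 s 0.85 [157.4 301.3] [ 400.6 -373.2]
cup1 s 0.83 [186.8 316.3] [ 506.9 -340.8]
cup1 s 0.66 [312.1 200.9] [402.7 299.4]
cup1 s 0.52 [292.2 215.9] [410.3 188.1]
cup1 d 0.86 [275.5 297.8] [412.6 175.6]
cup1 d 0.82 [312.1 187.2] [ 513.3 -346.6]
cup1 d 0.8 [252.5 344.4] [401.2 325. ]
cup1 d 0.63 [330.5 216. ] [ 397.2 -217. ]
cup1 d 0.59 [270.9 231.6] [539.5 -57.2]
cup1 w 0.96 [254.8  22.3] [398.6 321.5]
cup1 w 0.74 [274.8 163.1] [416.1 190.9]
cup1 w 0.66 [373.1 359.9] [537.9 -58.7]
```

View pics/dk.png

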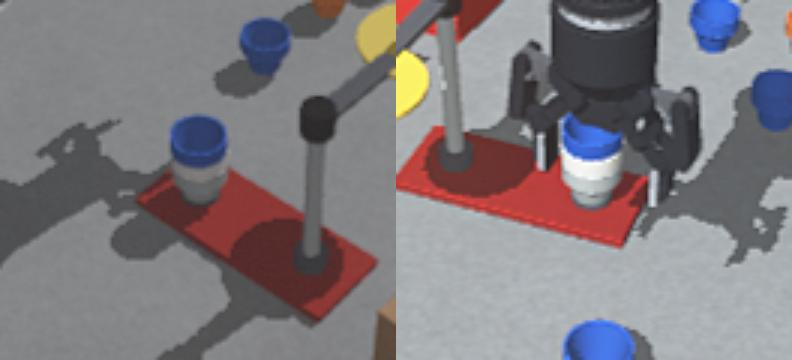

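The first blue cup is nested on the white one, with its collar showing at crop (199,145). D fits at (415.5, 192.6) with radius 30.1, so I'll grasp it.

```bash
python3 -m creep '[{"dx":-5.8,"dy":14.6,"dz":-50,"rx":0,"ry":0,"rz":0,"gripper":85},{"dx":0,"dy":0,"dz":-50,"rx":0,"ry":0,"rz":0,"gripper":85},{"dx":0,"dy":0,"dz":-40,"rx":0,"ry":0,"rz":0,"gripper":85},{"dx":0,"dy":0,"dz":-20,"rx":0,"ry":0,"rz":0,"gripper":85},{"dx":0,"dy":0,"dz":-20,"rx":0,"ry":0,"rz":0,"gripper":85},{"dx":0,"dy":0,"dz":0,"rx":0,"ry":0,"rz":0,"gripper":85}]'; python3 -m creep '[{"dx":0,"dy":0,"dz":0,"rx":0,"ry":0,"rz":0,"gripper":45},{"dx":0,"dy":0,"dz":0,"rx":0,"ry":0,"rz":0,"gripper":45},{"dx":0,"dy":0,"dz":0,"rx":0,"ry":0,"rz":0,"gripper":45},{"dx":0,"dy":0,"dz":0,"rx":0,"ry":0,"rz":0,"gripper":45}]'
```

```text
time_s: 15.98
ee_pos: [414.4, 192.8, 197.9]
eef_rot: [[0.0, -0.004, 1.0], [-1.0, -0.001, 0.0], [0.001, -1.0, -0.004]]
contact_force: [0.1, -0.8, -0.1]
opening: 84.9
time_s: 16.48
ee_pos: [416.3, 193.4, 201.5]
eef_rot: [[0.0, 0.003, 1.0], [-1.0, 0.001, 0.0], [-0.001, -1.0, 0.003]]
contact_force: [-0.4, -0.1, 5.5]
opening: 58.6
```

```bash
python3 -m creep '[{"dx":0,"dy":0,"dz":40,"rx":0,"ry":0,"rz":0,"gripper":45},{"dx":0,"dy":0,"dz":40,"rx":0,"ry":0,"rz":0,"gripper":45},{"dx":0,"dy":0,"dz":40,"rx":0,"ry":0,"rz":0,"gripper":45},{"dx":0,"dy":0,"dz":40,"rx":0,"ry":0,"rz":0,"gripper":45}]'; python3 -m creep '[{"dx":15,"dy":-30,"dz":0,"rx":0,"ry":0,"rz":0,"gripper":45},{"dx":24,"dy":-45,"dz":0,"rx":0,"ry":0,"rz":0,"gripper":45},{"dx":24,"dy":-45,"dz":0,"rx":0,"ry":0,"rz":0,"gripper":45},{"dx":24,"dy":-45,"dz":0,"rx":0,"ry":0,"rz":0,"gripper":45},{"dx":18.3,"dy":-40,"dz":-20,"rx":0,"ry":0,"rz":0,"gripper":45},{"dx":0,"dy":0,"dz":-20,"rx":0,"ry":0,"rz":0,"gripper":45},{"dx":0,"dy":0,"dz":0,"rx":0,"ry":0,"rz":0,"gripper":45},{"dx":0,"dy":0,"dz":0,"rx":0,"ry":0,"rz":0,"gripper":45}]'
```

```text
time_s: 16.98
ee_pos: [414.8, 192.9, 360.8]
eef_rot: [[0.0, 0.0, 1.0], [-1.0, 0.0, 0.0], [-0.0, -1.0, 0.0]]
contact_force: [0.4, -0.3, -1.5]
opening: 58.4
time_s: 17.98
ee_pos: [520.3, -11.1, 319.8]
eef_rot: [[0.001, 0.0, 1.0], [-1.0, 0.0, 0.001], [-0.0, -1.0, 0.0]]
contact_force: [0.9, -0.6, -0.4]
opening: 58.8
```

```bash
python3 -m creep '[{"dx":0.9,"dy":-0.6,"dz":-14,"rx":0,"ry":0,"rz":0,"gripper":45},{"dx":0,"dy":0,"dz":-14,"rx":0,"ry":0,"rz":0,"gripper":45},{"dx":0,"dy":0,"dz":-10,"rx":0,"ry":0,"rz":0,"gripper":45},{"dx":0,"dy":0,"dz":-4,"rx":0,"ry":0,"rz":0,"gripper":45},{"dx":0,"dy":0,"dz":0,"rx":0,"ry":0,"rz":0,"gripper":45}]'; python3 -m creep '[{"dx":0,"dy":0,"dz":-3,"rx":0,"ry":0,"rz":0,"gripper":45},{"dx":0,"dy":0,"dz":0,"rx":0,"ry":0,"rz":0,"gripper":45}]';python3 -m creep '[{"dx":0,"dy":0,"dz":-3,"rx":0,"ry":0,"rz":0,"gripper":45},{"dx":0,"dy":0,"dz":0,"rx":0,"ry":0,"rz":0,"gripper":45}]'
```

```text
time_s: 18.6
ee_pos: [521.4, -12.6, 277.1]
eef_rot: [[-0.0, -0.001, 1.0], [-1.0, 0.0, -0.0], [-0.0, -1.0, -0.001]]
contact_force: [0.6, -0.1, -1.3]
opening: 58.7
time_s: 18.85
ee_pos: [521.5, -12.6, 274.6]
eef_rot: [[-0.0, 0.0, 1.0], [-1.0, -0.0, -0.0], [0.0, -1.0, 0.0]]
contact_force: [-0.7, -0.3, -1.4]
opening: 58.5
time_s: 19.1
ee_pos: [522.0, -12.6, 273.4]
eef_rot: [[0.0, 0.001, 1.0], [-1.0, -0.0, 0.0], [0.0, -1.0, 0.001]]
contact_force: [-3.8, 0.3, 7.4]
opening: 58.7
```

Contact at 273.4 matches the expected 273.5. I'll release and go to cup A.

```bash
python3 -m creep '[{"dx":0,"dy":0,"dz":0,"rx":0,"ry":0,"rz":0,"gripper":85},{"dx":0,"dy":0,"dz":0,"rx":0,"ry":0,"rz":0,"gripper":85},{"dx":0,"dy":0,"dz":0,"rx":0,"ry":0,"rz":0,"gripper":85},{"dx":0,"dy":0,"dz":20,"rx":0,"ry":0,"rz":0,"gripper":85},{"dx":0,"dy":0,"dz":40,"rx":0,"ry":0,"rz":0,"gripper":85},{"dx":0,"dy":0,"dz":47,"rx":0,"ry":0,"rz":0,"gripper":85}]'; python3 -m creep '[{"dx":-20,"dy":-35,"dz":0,"rx":0,"ry":0,"rz":0,"gripper":85},{"dx":-20,"dy":-40,"dz":0,"rx":0,"ry":0,"rz":0,"gripper":85},{"dx":-25,"dy":-45,"dz":0,"rx":0,"ry":0,"rz":0,"gripper":85},{"dx":-25,"dy":-45,"dz":0,"rx":0,"ry":0,"rz":0,"gripper":85},{"dx":-20,"dy":-45,"dz":0,"rx":0,"ry":0,"rz":0,"gripper":85},{"dx":-10,"dy":-16,"dz":0,"rx":0,"ry":0,"rz":0,"gripper":85},{"dx":0,"dy":0,"dz":0,"rx":0,"ry":0,"rz":0,"gripper":85},{"dx":0,"dy":0,"dz":0,"rx":0,"ry":0,"rz":0,"gripper":85}]'; python3 rim.py 50 blue; python3 dock.py | grep cup1
```

```text
time_s: 19.85
ee_pos: [521.1, -12.5, 378.4]
eef_rot: [[-0.0, -0.003, 1.0], [-1.0, 0.0, -0.0], [-0.0, -1.0, -0.003]]
contact_force: [0.7, -0.2, 0.2]
opening: 85.0
time_s: 20.85
ee_pos: [401.7, -238.2, 378.4]
eef_rot: [[0.0, 0.0, 1.0], [-1.0, 0.0, 0.0], [-0.0, -1.0, 0.0]]
contact_force: [1.1, 0.4, -0.2]
opening: 84.9
tcp [ 401.81484388 -237.94410788  378.39293297]
blue [ 245  140   66   68 3495] at zt [ 399.55864368 -226.13340224   30.0496573 ] 0.4656108354739826
blue [ 362  246   65   59 1673] at zt [ 512.2067215  -328.0618731    31.78396134] 2.244893689924009
held [ 362  246   65   59 1673] [ 445.63561383 -227.45431852   12.67615254] 0.9110687051929948
cup1 s 0.73 [273.9 245.7] [473.4  39.3]
cup1 s 0.56 [159.9 298.1] [ 395.5 -360.9]
cup1 s 0.53 [197.  276.6] [ 404.4 -228.3]
cup1 s 0.5 [312.2 199.3] [396.7 306.3]
cup1 s 0.43 [271.1 252.4] [489.5  11.5]
cup1 d 0.8 [253.5 345.6] [397.6 326.8]
cup1 d 0.64 [268.5 231.3] [546.8 -55.1]
cup1 d 0.6 [267.6 224. ] [565.3 -86. ]
cup1 d 0.57 [330.6 213.9] [ 400.7 -227.8]
cup1 d 0.55 [344.8 193.2] [ 394.7 -364.7]
cup1 d 0.51 [311.6 186.2] [ 517.3 -351.8]
cup1 w 0.97 [275.8 169. ] [ 397.5 -230.4]
cup1 w 0.84 [379.5 257.1] [ 514.3 -331.1]
cup1 w 0.84 [283.8 288.6] [ 406.4 -371.6]
```

View pics/dk.png

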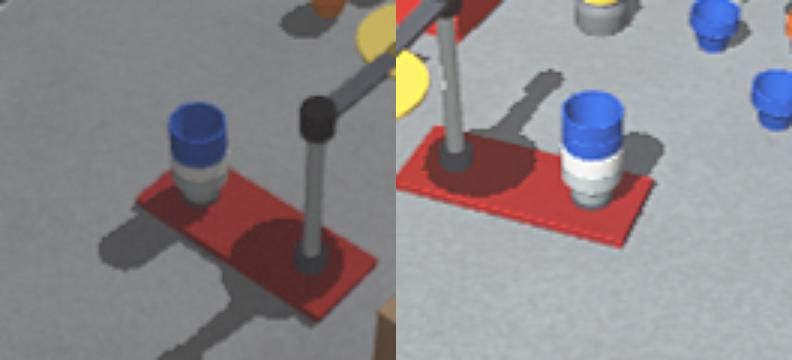

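The pile stands straight with two blue collars showing. A fits at (399.6, -226.1) with radius 30.0.

```bash
python3 -m creep '[{"dx":-2.2,"dy":11.8,"dz":-50,"rx":0,"ry":0,"rz":0,"gripper":85},{"dx":0,"dy":0,"dz":-50,"rx":0,"ry":0,"rz":0,"gripper":85},{"dx":0,"dy":0,"dz":-40,"rx":0,"ry":0,"rz":0,"gripper":85},{"dx":0,"dy":0,"dz":-20,"rx":0,"ry":0,"rz":0,"gripper":85},{"dx":0,"dy":0,"dz":-19,"rx":0,"ry":0,"rz":0,"gripper":85},{"dx":0,"dy":0,"dz":0,"rx":0,"ry":0,"rz":0,"gripper":85},{"dx":0,"dy":0,"dz":0,"rx":0,"ry":0,"rz":0,"gripper":85}]'; python3 -m creep '[{"dx":0,"dy":0,"dz":0,"rx":0,"ry":0,"rz":0,"gripper":45},{"dx":0,"dy":0,"dz":0,"rx":0,"ry":0,"rz":0,"gripper":45},{"dx":0,"dy":0,"dz":0,"rx":0,"ry":0,"rz":0,"gripper":45},{"dx":0,"dy":0,"dz":0,"rx":0,"ry":0,"rz":0,"gripper":45},{"dx":0,"dy":0,"dz":0,"rx":0,"ry":0,"rz":0,"gripper":45}]'; python3 -m creep '[{"dx":0,"dy":0,"dz":40,"rx":0,"ry":0,"rz":0,"gripper":45},{"dx":0,"dy":0,"dz":40,"rx":0,"ry":0,"rz":0,"gripper":45},{"dx":0,"dy":0,"dz":40,"rx":0,"ry":0,"rz":0,"gripper":45},{"dx":0,"dy":0,"dz":40,"rx":0,"ry":0,"rz":0,"gripper":45},{"dx":0,"dy":0,"dz":20,"rx":0,"ry":0,"rz":0,"gripper":45},{"dx":0,"dy":0,"dz":0,"rx":0,"ry":0,"rz":0,"gripper":45}]'
```

```text
time_s: 22.52
ee_pos: [399.6, -227.1, 200.3]
eef_rot: [[-0.0, 0.001, 1.0], [-1.0, -0.001, -0.0], [0.001, -1.0, 0.001]]
contact_force: [0.6, -0.3, 0.2]
opening: 85.0
time_s: 23.15
ee_pos: [400.0, -227.3, 201.3]
eef_rot: [[0.0, 0.002, 1.0], [-1.0, -0.002, 0.0], [0.002, -1.0, 0.002]]
contact_force: [-1.9, 0.4, 6.4]
opening: 58.3
time_s: 23.9
ee_pos: [399.5, -226.9, 381.7]
eef_rot: [[0.0, 0.004, 1.0], [-1.0, -0.003, 0.0], [0.003, -1.0, 0.004]]
contact_force: [0.0, 0.5, -1.5]
opening: 58.4
```

```bash
python3 -m creep '[{"dx":16,"dy":30,"dz":0,"rx":0,"ry":0,"rz":0,"gripper":45},{"dx":25,"dy":45,"dz":0,"rx":0,"ry":0,"rz":0,"gripper":45},{"dx":26,"dy":45,"dz":0,"rx":0,"ry":0,"rz":0,"gripper":45},{"dx":26,"dy":45,"dz":0,"rx":0,"ry":0,"rz":0,"gripper":45},{"dx":20,"dy":35,"dz":-20,"rx":0,"ry":0,"rz":0,"gripper":45},{"dx":8.8,"dy":15.1,"dz":-20,"rx":0,"ry":0,"rz":0,"gripper":45},{"dx":0,"dy":0,"dz":0,"rx":0,"ry":0,"rz":0,"gripper":45},{"dx":0,"dy":0,"dz":0,"rx":0,"ry":0,"rz":0,"gripper":45}]'
```

```text
time_s: 24.9
ee_pos: [520.8, -12.0, 339.0]
eef_rot: [[-0.0, -0.001, 1.0], [-1.0, -0.0, -0.0], [0.0, -1.0, -0.001]]
contact_force: [0.5, 0.6, -0.8]
opening: 58.1
```

```bash
python3 -m creep '[{"dx":0.5,"dy":0,"dz":-14,"rx":0,"ry":0,"rz":0,"gripper":45},{"dx":0,"dy":0,"dz":-14,"rx":0,"ry":0,"rz":0,"gripper":45},{"dx":0,"dy":0,"dz":-10,"rx":0,"ry":0,"rz":0,"gripper":45},{"dx":0,"dy":0,"dz":-3,"rx":0,"ry":0,"rz":0,"gripper":45},{"dx":0,"dy":0,"dz":0,"rx":0,"ry":0,"rz":0,"gripper":45}]'; python3 -m creep '[{"dx":0,"dy":0,"dz":-3,"rx":0,"ry":0,"rz":0,"gripper":45},{"dx":0,"dy":0,"dz":0,"rx":0,"ry":0,"rz":0,"gripper":45}]';python3 -m creep '[{"dx":0,"dy":0,"dz":-3,"rx":0,"ry":0,"rz":0,"gripper":45},{"dx":0,"dy":0,"dz":0,"rx":0,"ry":0,"rz":0,"gripper":45}]'
```

```text
time_s: 25.52
ee_pos: [521.6, -11.7, 298.3]
eef_rot: [[-0.0, -0.0, 1.0], [-1.0, 0.0, -0.0], [-0.0, -1.0, -0.0]]
contact_force: [0.6, 0.1, -1.7]
opening: 58.2
time_s: 25.78
ee_pos: [521.7, -11.7, 295.7]
eef_rot: [[0.0, 0.0, 1.0], [-1.0, -0.0, 0.0], [0.0, -1.0, 0.0]]
contact_force: [0.4, -0.2, -1.2]
opening: 58.4
time_s: 26.02
ee_pos: [521.9, -11.8, 293.3]
eef_rot: [[0.0, 0.001, 1.0], [-1.0, -0.0, 0.0], [0.0, -1.0, 0.001]]
contact_force: [-0.4, -1.7, 3.1]
opening: 58.0
```

Contact at 293.3 is as expected. I'll release and go to cup B.

```bash
python3 -m creep '[{"dx":0,"dy":0,"dz":0,"rx":0,"ry":0,"rz":0,"gripper":85},{"dx":0,"dy":0,"dz":0,"rx":0,"ry":0,"rz":0,"gripper":85},{"dx":0,"dy":0,"dz":0,"rx":0,"ry":0,"rz":0,"gripper":85},{"dx":0,"dy":0,"dz":20,"rx":0,"ry":0,"rz":0,"gripper":85},{"dx":0,"dy":0,"dz":40,"rx":0,"ry":0,"rz":0,"gripper":85},{"dx":0,"dy":0,"dz":30,"rx":0,"ry":0,"rz":0,"gripper":85}]'; python3 -m creep '[{"dx":0,"dy":-30,"dz":0,"rx":0,"ry":0,"rz":0,"gripper":85},{"dx":-2,"dy":-50,"dz":0,"rx":0,"ry":0,"rz":0,"gripper":85},{"dx":-2,"dy":-60,"dz":0,"rx":0,"ry":0,"rz":0,"gripper":85},{"dx":-2,"dy":-60,"dz":0,"rx":0,"ry":0,"rz":0,"gripper":85},{"dx":0,"dy":-60,"dz":0,"rx":0,"ry":0,"rz":0,"gripper":85},{"dx":0,"dy":-50,"dz":0,"rx":0,"ry":0,"rz":0,"gripper":85},{"dx":0,"dy":-40,"dz":0,"rx":0,"ry":0,"rz":0,"gripper":85},{"dx":0,"dy":0,"dz":0,"rx":0,"ry":0,"rz":0,"gripper":85}]'; python3 rim.py 50 blue; python3 dock.py | grep cup1
```

```text
time_s: 26.78
ee_pos: [521.6, -11.6, 384.0]
eef_rot: [[0.0, 0.001, 1.0], [-1.0, 0.0, 0.0], [-0.0, -1.0, 0.001]]
contact_force: [0.3, 0.2, -0.1]
opening: 85.2
time_s: 27.78
ee_pos: [515.1, -364.1, 382.0]
eef_rot: [[-0.003, -0.0, 1.0], [-1.0, 0.0, -0.003], [-0.0, -1.0, -0.0]]
contact_force: [0.0, -0.2, 0.1]
opening: 85.2
tcp [ 515.29751818 -362.61288139  381.94889921]
blue [ 249  120   66   68 3532] at zt [ 516.55265528 -334.33482093   29.76791914] 0.23774474287879444
cup1 s 0.8 [270.3 241. ] [448.7  45.7]
cup1 s 0.77 [314.4 198. ] [397.2 317.7]
cup1 s 0.57 [158.8 302.4] [ 407.  -372.4]
cup1 s 0.56 [270.2 248.6] [474.7  21.2]
cup1 s 0.47 [228.2 345.8] [ 667.5 -315.7]
cup1 s 0.46 [273.  245.8] [471.6  36.8]
cup1 d 0.76 [312.9 187.5] [ 510.  -346.2]
cup1 d 0.6 [252.8 344.1] [401. 324.]
cup1 d 0.56 [268.6 219.1] [ 573.5 -109.9]
cup1 d 0.52 [270.2 229.3] [546.3 -66.2]
cup1 d 0.49 [269.9 219.2] [ 569.5 -111.3]
cup1 w 0.72 [179.7 184.7] [ 408.6 -371.1]
cup1 w 0.69 [283.7 147.9] [ 519.3 -332. ]
```

```bash
python3 -c "
import cv2,numpy as np
a=cv2.imread('pics/wd.png');b=cv2.imread('pics/dk.png')
cv2.imwrite('pics/c1.png',np.hstack([cv2.resize(a,(400,300)),cv2.resize(b,(400,300))]))"
```

```text
(no output)
```

View pics/c1.png

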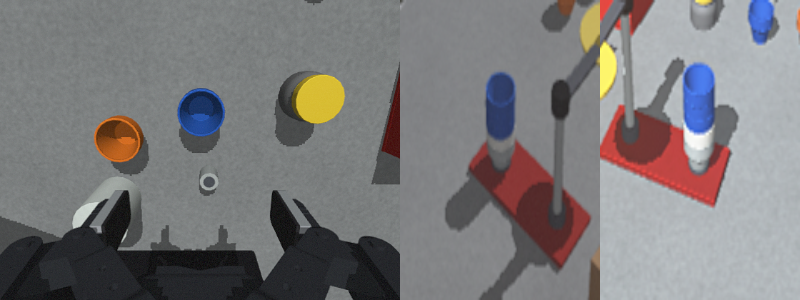

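Three blue collars are stacked. B fits at (516.6, -334.3) with radius 29.8, and it has the orange cup at left, the grease jar at right and the wrench socket behind, all with room to spare.

```bash
python3 -m creep '[{"dx":1.3,"dy":28.3,"dz":-50,"rx":0,"ry":0,"rz":0,"gripper":85},{"dx":0,"dy":0,"dz":-50,"rx":0,"ry":0,"rz":0,"gripper":85},{"dx":0,"dy":0,"dz":-40,"rx":0,"ry":0,"rz":0,"gripper":85},{"dx":0,"dy":0,"dz":-20,"rx":0,"ry":0,"rz":0,"gripper":85},{"dx":0,"dy":0,"dz":-21,"rx":0,"ry":0,"rz":0,"gripper":85},{"dx":0,"dy":0,"dz":0,"rx":0,"ry":0,"rz":0,"gripper":85},{"dx":0,"dy":0,"dz":0,"rx":0,"ry":0,"rz":0,"gripper":85}]'; python3 -m creep '[{"dx":0,"dy":0,"dz":0,"rx":0,"ry":0,"rz":0,"gripper":45},{"dx":0,"dy":0,"dz":0,"rx":0,"ry":0,"rz":0,"gripper":45},{"dx":0,"dy":0,"dz":0,"rx":0,"ry":0,"rz":0,"gripper":45},{"dx":0,"dy":0,"dz":0,"rx":0,"ry":0,"rz":0,"gripper":45},{"dx":0,"dy":0,"dz":0,"rx":0,"ry":0,"rz":0,"gripper":45}]'; python3 -m creep '[{"dx":0,"dy":0,"dz":40,"rx":0,"ry":0,"rz":0,"gripper":45},{"dx":0,"dy":0,"dz":40,"rx":0,"ry":0,"rz":0,"gripper":45},{"dx":0,"dy":0,"dz":40,"rx":0,"ry":0,"rz":0,"gripper":45},{"dx":0,"dy":0,"dz":40,"rx":0,"ry":0,"rz":0,"gripper":45},{"dx":0,"dy":0,"dz":30,"rx":0,"ry":0,"rz":0,"gripper":45},{"dx":0,"dy":0,"dz":0,"rx":0,"ry":0,"rz":0,"gripper":45}]'
```

```text
time_s: 29.45
ee_pos: [517.5, -333.9, 203.0]
eef_rot: [[-0.0, 0.002, 1.0], [-1.0, -0.002, -0.0], [0.002, -1.0, 0.002]]
contact_force: [0.4, -0.4, 1.1]
opening: 84.9
time_s: 30.08
ee_pos: [517.7, -334.0, 203.7]
eef_rot: [[0.0, 0.003, 1.0], [-1.0, -0.002, 0.0], [0.002, -1.0, 0.003]]
contact_force: [-1.9, 0.4, 6.9]
opening: 57.3
time_s: 30.82
ee_pos: [517.2, -333.6, 394.7]
eef_rot: [[0.0, 0.005, 1.0], [-1.0, -0.004, 0.0], [0.004, -1.0, 0.005]]
contact_force: [-0.5, -0.2, -1.2]
opening: 57.3
```

```bash
python3 -m creep '[{"dx":0,"dy":30,"dz":0,"rx":0,"ry":0,"rz":0,"gripper":45},{"dx":1,"dy":55,"dz":0,"rx":0,"ry":0,"rz":0,"gripper":45},{"dx":1,"dy":60,"dz":0,"rx":0,"ry":0,"rz":0,"gripper":45},{"dx":1,"dy":60,"dz":0,"rx":0,"ry":0,"rz":0,"gripper":45},{"dx":1,"dy":55,"dz":0,"rx":0,"ry":0,"rz":0,"gripper":45},{"dx":0,"dy":40,"dz":0,"rx":0,"ry":0,"rz":0,"gripper":45},{"dx":0,"dy":22,"dz":0,"rx":0,"ry":0,"rz":0,"gripper":45},{"dx":0,"dy":0,"dz":-32,"rx":0,"ry":0,"rz":0,"gripper":45}]'; python3 -m creep '[{"dx":0,"dy":0,"dz":0,"rx":0,"ry":0,"rz":0,"gripper":45},{"dx":0,"dy":0,"dz":0,"rx":0,"ry":0,"rz":0,"gripper":45}]'
```

```text
time_s: 31.82
ee_pos: [521.1, -9.8, 359.7]
eef_rot: [[0.003, 0.003, 1.0], [-1.0, -0.0, 0.003], [0.0, -1.0, 0.003]]
contact_force: [0.3, -0.3, -1.2]
opening: 57.2
time_s: 32.08
ee_pos: [520.7, -11.6, 358.9]
eef_rot: [[-0.0, -0.002, 1.0], [-1.0, 0.0, -0.0], [-0.0, -1.0, -0.002]]
contact_force: [0.2, 0.1, -0.8]
opening: 57.9
```

Needs about −43 mm to get home at 315.7.

```bash
python3 -m creep '[{"dx":0.7,"dy":0,"dz":-14,"rx":0,"ry":0,"rz":0,"gripper":45},{"dx":0,"dy":0,"dz":-14,"rx":0,"ry":0,"rz":0,"gripper":45},{"dx":0,"dy":0,"dz":-8,"rx":0,"ry":0,"rz":0,"gripper":45},{"dx":0,"dy":0,"dz":-3,"rx":0,"ry":0,"rz":0,"gripper":45},{"dx":0,"dy":0,"dz":0,"rx":0,"ry":0,"rz":0,"gripper":45}]'; python3 -m creep '[{"dx":0,"dy":0,"dz":-3,"rx":0,"ry":0,"rz":0,"gripper":45},{"dx":0,"dy":0,"dz":0,"rx":0,"ry":0,"rz":0,"gripper":45}]';python3 -m creep '[{"dx":0,"dy":0,"dz":-2,"rx":0,"ry":0,"rz":0,"gripper":45},{"dx":0,"dy":0,"dz":0,"rx":0,"ry":0,"rz":0,"gripper":45}]'
```

```text
time_s: 32.7
ee_pos: [521.6, -11.4, 320.4]
eef_rot: [[0.0, -0.0, 1.0], [-1.0, 0.0, 0.0], [-0.0, -1.0, -0.0]]
contact_force: [0.6, -0.2, -1.6]
opening: 57.8
time_s: 32.95
ee_pos: [521.6, -11.4, 317.6]
eef_rot: [[0.0, 0.0, 1.0], [-1.0, -0.0, 0.0], [0.0, -1.0, 0.0]]
contact_force: [0.3, 0.3, -2.1]
opening: 57.9
time_s: 33.2
ee_pos: [521.6, -11.4, 315.7]
eef_rot: [[0.0, 0.0, 1.0], [-1.0, -0.0, 0.0], [0.0, -1.0, 0.0]]
contact_force: [-0.6, -0.1, -0.6]
opening: 57.8
```

```bash
python3 -m creep '[{"dx":0,"dy":0,"dz":-1.5,"rx":0,"ry":0,"rz":0,"gripper":45},{"dx":0,"dy":0,"dz":0,"rx":0,"ry":0,"rz":0,"gripper":45}]'
```

```text
time_s: 33.45
ee_pos: [521.8, -11.4, 315.5]
eef_rot: [[0.0, 0.0, 1.0], [-1.0, -0.0, 0.0], [0.0, -1.0, 0.0]]
contact_force: [-3.1, -0.3, 5.8]
opening: 57.6
```

The pile is home again, so I'll release, rise, move above the knob and check the pile and the bench.

```bash
python3 -m creep '[{"dx":0,"dy":0,"dz":0,"rx":0,"ry":0,"rz":0,"gripper":85},{"dx":0,"dy":0,"dz":0,"rx":0,"ry":0,"rz":0,"gripper":85},{"dx":0,"dy":0,"dz":0,"rx":0,"ry":0,"rz":0,"gripper":85},{"dx":0,"dy":0,"dz":20,"rx":0,"ry":0,"rz":0,"gripper":85},{"dx":0,"dy":0,"dz":45,"rx":0,"ry":0,"rz":0,"gripper":85},{"dx":0,"dy":0,"dz":50,"rx":0,"ry":0,"rz":0,"gripper":85},{"dx":0,"dy":0,"dz":50,"rx":0,"ry":0,"rz":0,"gripper":85}]'; python3 -m creep '[{"dx":28,"dy":28,"dz":0,"rx":0,"ry":0,"rz":0,"gripper":85},{"dx":28,"dy":28,"dz":0,"rx":0,"ry":0,"rz":0,"gripper":85},{"dx":28,"dy":28,"dz":0,"rx":0,"ry":0,"rz":0,"gripper":85},{"dx":28,"dy":28,"dz":0,"rx":0,"ry":0,"rz":0,"gripper":85},{"dx":26,"dy":28,"dz":0,"rx":0,"ry":0,"rz":0,"gripper":85},{"dx":0,"dy":0,"dz":0,"rx":0,"ry":0,"rz":0,"gripper":85},{"dx":0,"dy":0,"dz":0,"rx":0,"ry":0,"rz":0,"gripper":85}]'
python3 - <<'E'
from h import *
np.set_printoptions(precision=1,suppress=True)
S=grab('scene');D=grab('side');W=grab('wrist')
cv2.imwrite('pics/e.png',cv2.resize(np.hstack([S['image'][100:,0:480],D['image'][100:,100:]]),(800,272))[:,:,::-1] if 0 else np.vstack([np.hstack([S['image'][120:,80:480],D['image'][120:,100:500]]),np.hstack([cv2.resize(S['image'][195:295,215:345],(400,290)),cv2.resize(D['image'][175:275,215:345],(400,290))])])[:,:,::-1])
for r in cams.landmark_of(W,'knob'): print('knob',r['conf'],at(W,r['pixel'],235))
for r in cams.landmark_of(W,'shield_hinge'): print('hinge',r['conf'],at(W,r['pixel'],235))
for n,p in(('s',S),('d',D)):
    # expected pile outline: rim centre at z=162 (4 blue + white)
    print(n,proj(p,(521.4,-11.6,162)),proj(p,(521.4,-11.6,62)))
    hsv=cv2.cvtColor(p['image'],cv2.COLOR_RGB2HSV);b=((hsv[...,0]>100)&(hsv[...,0]<130)&(hsv[...,1]>120)&(hsv[...,2]>50)).astype(np.uint8)
    k,l,s,c=cv2.connectedComponentsWithStats(b)
    for i in range(1,k):
        if s[i,4]>40: print('  blue',s[i],at(p,c[i],25)[:2])
E
```

```text
time_s: 34.33
ee_pos: [521.2, -11.3, 482.3]
eef_rot: [[0.0, 0.002, 1.0], [-1.0, -0.0, 0.0], [0.0, -1.0, 0.002]]
contact_force: [-0.1, -0.2, 0.6]
opening: 85.1
time_s: 35.2
ee_pos: [659.3, 128.4, 479.9]
eef_rot: [[0.0, 0.0, 1.0], [-1.0, -0.0, 0.0], [0.0, -1.0, 0.0]]
contact_force: [0.4, -0.3, 0.0]
opening: 84.9
knob 0.6 [660.8 149.3 235. ]
hinge 0.73 [669.8   1.2 235. ]
s [271.7 224.7] [272.2 247.8]
  blue [ 16   0  36  63 937] [-1957.9   223. ]
  blue [  49    0  136   61 5080] [-1636.4   603.2]
  blue [225   2  21  18 204] [-1327.3  1368.6]
  blue [  0  23  28  48 647] [-1829.1    34. ]
  blue [ 0 57  7 19 70] [-1560.7  -126.6]
  blue [454  97  30  21 409] [ 464. 1294.]
  blue [263 219  19  31 510] [447.1  53.7]
  blue [272 374  29  31 513] [ 879.2 -298.6]
d [270.2 199.3] [269.9 226.6]
  blue [212 155  16  13  93] [ 891.6 -317.8]
  blue [259 193  22  34 623] [ 578.6 -128. ]
  blue [182 386  34  34 649] [418.3 509.1]
```

View pics/e.png

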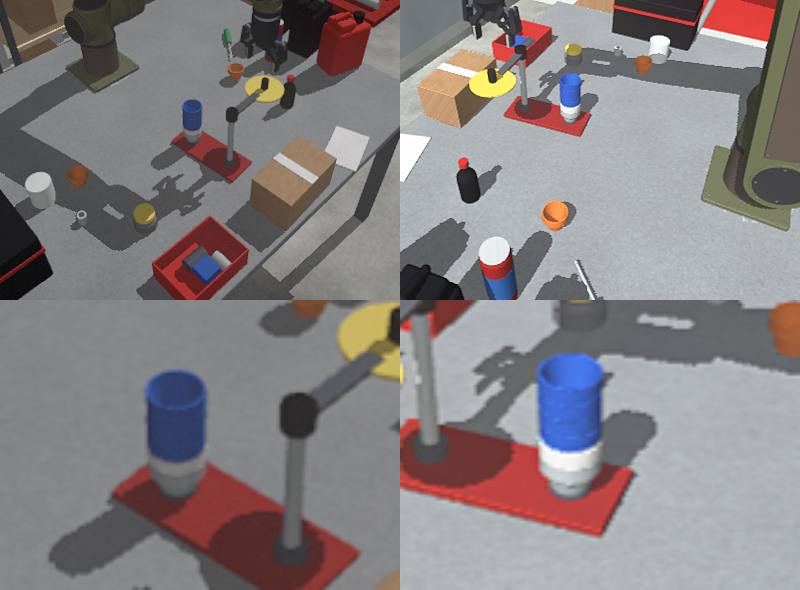

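Four blue collars stand on the white cup, no other blue cup shows on the bench, and the other things are in place. Now I'll take the knob.

```bash
python3 -m creep '[{"dx":0.5,"dy":22.5,"dz":-40,"rx":0,"ry":0,"rz":0,"gripper":85},{"dx":0,"dy":0,"dz":-30,"rx":0,"ry":0,"rz":0,"gripper":85},{"dx":0,"dy":0,"dz":-11,"rx":0,"ry":0,"rz":0,"gripper":85},{"dx":0,"dy":0,"dz":0,"rx":0,"ry":0,"rz":0,"gripper":10},{"dx":0,"dy":0,"dz":0,"rx":0,"ry":0,"rz":0,"gripper":10},{"dx":0,"dy":0,"dz":0,"rx":0,"ry":0,"rz":0,"gripper":10},{"dx":0,"dy":0,"dz":0,"rx":0,"ry":0,"rz":0,"gripper":10},{"dx":0,"dy":0,"dz":0,"rx":0,"ry":0,"rz":0,"gripper":10}]'
python3 - <<'E'
from h import *
T=np.array(get_obs()['ee_pos'])[:2];H=np.array([670.7,2.5]);d=T-H
f=np.arctan2(d[1],-d[0]);print(T,np.hypot(*d),f)
a=np.linspace(f,-.094,13);P=H+150*np.c_[-np.cos(a),np.sin(a)]
print(np.diff(P,axis=0).round(1),P[-1]-P[0])
E
```

```text
time_s: 36.45
ee_pos: [660.3, 151.1, 399.8]
eef_rot: [[-0.0, 0.002, 1.0], [-1.0, 0.0, -0.0], [-0.0, -1.0, 0.002]]
contact_force: [-0.7, -0.6, 5.4]
opening: 19.9
[660.2817495  151.06279722] 148.92764907980344 1.500784031155927
[[-19.7  -2.7]
 [-19.2  -5.3]
 [-18.3  -7.8]
 [-17.1 -10.2]
 [-15.6 -12.3]
 [-13.9 -14.3]
 [-11.8 -16. ]
 [ -9.6 -17.4]
 [ -7.2 -18.6]
 [ -4.7 -19.4]
 [ -2.1 -19.8]
 [  0.5 -19.9]] [-138.8445209 -163.7117656]
```

```bash
python3 -m creep '[{"dx":-19.7,"dy":-2.7,"dz":0,"rx":0,"ry":0,"rz":0,"gripper":10},{"dx":-19.2,"dy":-5.3,"dz":0,"rx":0,"ry":0,"rz":0,"gripper":10},{"dx":-18.3,"dy":-7.8,"dz":0,"rx":0,"ry":0,"rz":0,"gripper":10},{"dx":-17.1,"dy":-10.2,"dz":0,"rx":0,"ry":0,"rz":0,"gripper":10}]'; python3 -m creep '[{"dx":-15.6,"dy":-12.3,"dz":0,"rx":0,"ry":0,"rz":0,"gripper":10},{"dx":-13.9,"dy":-14.3,"dz":0,"rx":0,"ry":0,"rz":0,"gripper":10},{"dx":-11.8,"dy":-16,"dz":0,"rx":0,"ry":0,"rz":0,"gripper":10},{"dx":-9.6,"dy":-17.4,"dz":0,"rx":0,"ry":0,"rz":0,"gripper":10},{"dx":-7.2,"dy":-18.6,"dz":0,"rx":0,"ry":0,"rz":0,"gripper":10}]'; python3 -m creep '[{"dx":-4.7,"dy":-19.4,"dz":0,"rx":0,"ry":0,"rz":0,"gripper":10},{"dx":-2.1,"dy":-19.8,"dz":0,"rx":0,"ry":0,"rz":0,"gripper":10},{"dx":0.5,"dy":-19.9,"dz":0,"rx":0,"ry":0,"rz":0,"gripper":10},{"dx":0,"dy":0,"dz":0,"rx":0,"ry":0,"rz":0,"gripper":10},{"dx":0,"dy":0,"dz":0,"rx":0,"ry":0,"rz":0,"gripper":10}]'
```

```text
time_s: 36.95
ee_pos: [585.3, 127.4, 399.7]
eef_rot: [[0.002, 0.004, 1.0], [-1.0, 0.007, 0.002], [-0.007, -1.0, 0.004]]
contact_force: [-0.3, 7.2, 6.5]
opening: 20.5
time_s: 37.58
ee_pos: [527.8, 47.0, 399.7]
eef_rot: [[0.002, 0.004, 1.0], [-1.0, 0.003, 0.002], [-0.003, -1.0, 0.004]]
contact_force: [5.0, 7.8, 3.6]
opening: 19.8
time_s: 38.2
ee_pos: [520.9, -13.7, 399.6]
eef_rot: [[-0.002, -0.002, 1.0], [-1.0, -0.003, -0.002], [0.003, -1.0, -0.002]]
contact_force: [-7.0, -5.3, 8.1]
opening: 20.2
```

Over the seat. I'll release, retreat and do a final check.

```bash
python3 -m creep '[{"dx":0,"dy":0,"dz":0,"rx":0,"ry":0,"rz":0,"gripper":85},{"dx":0,"dy":0,"dz":0,"rx":0,"ry":0,"rz":0,"gripper":85},{"dx":0,"dy":0,"dz":0,"rx":0,"ry":0,"rz":0,"gripper":85},{"dx":0,"dy":0,"dz":0,"rx":0,"ry":0,"rz":0,"gripper":85},{"dx":0,"dy":0,"dz":30,"rx":0,"ry":0,"rz":0,"gripper":85},{"dx":0,"dy":0,"dz":40,"rx":0,"ry":0,"rz":0,"gripper":85},{"dx":0,"dy":0,"dz":40,"rx":0,"ry":0,"rz":0,"gripper":85},{"dx":0,"dy":0,"dz":0,"rx":0,"ry":0,"rz":0,"gripper":85}]'
python3 - <<'E'
from h import *
np.set_printoptions(precision=1,suppress=True)
S=grab('scene');D=grab('side');W=grab('wrist')
for n,p in(('s',S),('d',D),('w',W)):
    for r in cams.landmark_of(p,'knob'): print(n,'knob',round(r['conf'],2),at(p,r['pixel'],235))
a=cv2.resize(S['image'][175:295,215:345],(390,360));b=cv2.resize(D['image'][155:275,205:335],(390,360))
cv2.imwrite('pics/f.png',np.hstack([a,b])[:,:,::-1])
E
```

```text
time_s: 39.2
ee_pos: [521.6, -12.5, 512.7]
eef_rot: [[0.0, 0.008, 1.0], [-1.0, -0.001, 0.0], [0.001, -1.0, 0.008]]
contact_force: [-0.3, 0.3, -0.6]
opening: 85.5
s knob 0.68 [515.9 -10.2 235. ]
d knob 0.65 [522.7 -11.9 235. ]
```

View pics/f.png

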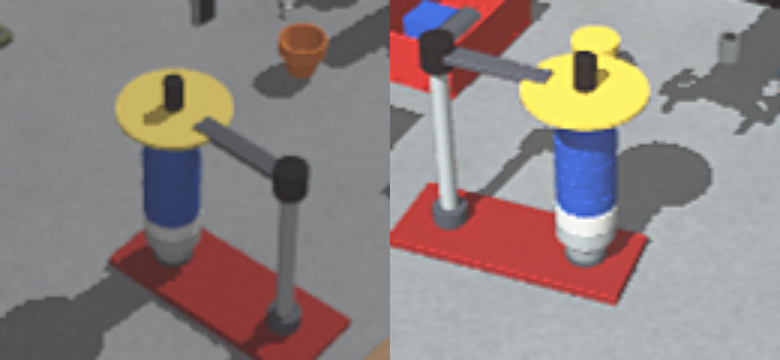

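The shield is centred over the straight pile (scene knob at crop (173,92), side knob at (585,70)) and the gripper is clear. I'm handing in.

```bash
python3 -c "from plant import sign_off; print(sign_off())"
```

```text
the job is handed in; nothing more can be done
None
```

I swung the shield clear and nested all four blue cups I found on the white cup already in the dock. I then swung the shield back over the pile and handed the job in at about 39 s of the 210 s allowed; no verdict is reported.

- **Seating:** each cup met the pile within about 0.3 mm of the expected height, with a contact force of 3 to 7 N, before I let go.
- **Pile:** the last pictures show it straight, with the white collar and the blue ones above it.
- **Shield:** the knob reads (516–523, −10 to −12) mm against the dock axis at about (521, −12), so it is within about 6 mm. The wrist camera did not detect the knob in that last check.
- **Other things:** the orange look-alikes, bottle, jar, can, filter and wrench socket stood in their places when I checked, after the last cup was in. No fifth blue cup showed in the scene or side views.
- **Refused moves:** two early move calls were refused whole because their rows lacked some keys. Nothing moved in either.

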